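# Close and start the deli bowl cutter

### The arm

A 6-joint arm with a two-finger parallel gripper is mounted at the origin on the work surface. World frame = base frame: x ahead of the robot, y to its left, z up, the work surface at z = 0. Lengths are in mm, angles in rad, forces in N, time in s.
With the tool pointing down it reaches from about 350 to 875 mm from the base axis. Payload 4.2 kg.
Tool frame: the origin (TCP) lies at the very end of the fingers, on their centre line; the grasp point (between the pads) lies 19 mm behind it; z points along the fingers, y is the line along which they close (so a half turn about z gives the same grasp; the last joint's range is limited). The gripper opens to 87 mm and grips with 3 to 60 N. Pads are 19 mm wide; open, the fingers measure 117 mm over their backs; the gripper's body (75 mm by 190 mm) begins 51 mm behind the grasp point.
Start: joints at [0.259, 0.385, 0.008, 0, -1.194, -0.259], TCP at [624.979, 0.025, 222.55] pointing down, gripper open.
Joint ranges: [-3.14, 3.14], [-1.21, 2.06], [-1.07, 1.41], [-3.16, 2.05], [-2.99, -0.16], [-3.1, 3.1]. Speed limits (rad/s): [2.79, 2.79, 3.14, 3.14, 3.14, 3.14].

### API

Orientations are given as a unit quaternion [w, x, y, z].
In Python, from plant import bot gives the robot as it stands.
- The arm moves only by the tool apply_moves, never from a script. Its argument "commands" is a list of rows, each an object of numbers: "grip": the opening, from 0 (shut) to 1 (fully open); "tx", "ty", "tz": the shift along the tool's x, y, z each as a share of 4 cm, from -1 to 1; "wx", "wy", "wz": the turn, a rotation vector about the tool's x, y, z each as a share of 0.12 rad, from -1 to 1. A call has 1 to 8 rows; each row shifts and turns the commanded pose from where the row before left it, along the tool's axes as they then stand; what a row does not reach is not made up. A row lasts 1/10 s, in which the tool goes at most 50 mm and 8.59 degrees, less where a joint would pass 70% of its speed; a pose out of reach is approached as far as the arm can. A call with a number of a shift or a turn outside -1 to 1 is refused whole. A call with a gripper value outside its range is refused whole. The fingers move at their own pace and stop on an object; "grip_force" is the grip in N (left out, the last holds). Time passes only in rows, so rows that do not move let the fingers close. It gives the time, the measured TCP pose, the force, the opening and the grip force at its end, in the units of the state.
- bot.get_obs(): the state, without advancing time (a new reading comes with each control period).
- bot.read_camera(name): name is "scene" or "side" or "wrist"; returns the picture (480x640x3 uint8, blue, green, red); there is no depth.
- bot.camera_params(name): a dict with "camera_matrix" (3x3 intrinsics, pixels), "rvec" (rotation vector, rad) and "tvec" (3), from world to camera coordinates, as OpenCV has them. Camera axes: x right, y down, z forward; pixel columns grow to the right and rows downward; lengths in mm; the calibration is good to about 2 mm. A picture is of the moment at which its call begins: read the wrist's pose just before it. camera_params takes no time and is no camera call; for the wrist camera it gives the pose at the moment of the call.
- bot.job_done(): hands the job in; it is judged then, once.
Trained networks look in the newest picture that a camera, given by its name, has taken for a name from the list of things; names that differ only in an ending like _2 or _b are one class to them, and where a whole thing is asked for, a point or a joint stands for the part that bears it (a point fixed in the world has none). Each returns a list of dicts, best first, with "confidence" (0 to 1); they miss things now and then, are a little off and sometimes report something else, mostly with a low value. They report only what shows in the picture. A call takes as long as a camera call. They do not tell look-alikes from the thing itself.
- bot.look_for(camera, query): "position" ([x, y, z] in mm, in the coordinates of the camera as it stood for that picture, good to about 4 mm: the middle of the surface that is visible of it).
- bot.pinpoint(camera, query): "position" ([x, y, z] in mm, in the coordinates of the camera as it stood for that picture, good to about 4 mm: a listed point, or the origin of a listed thing).
The state is a dict: "clock": time; "joint_pos": joint angles; "joint_vel": joint speeds; "joint_torque": joint torques, N m; "position": TCP position; "tcp_rot": TCP orientation; "force": force on the tool from outside, world axes, zero at the start; "ft_torque": the same for the moment, N m; "finger_gap": opening from 0.0 (shut) to 1.0 (fully open); "grasp_force": force on a finger pad.
Only numpy, scipy, OpenCV 4.12 (cv2) and the standard library are available. Lean on these libraries where they do the work, as an engineer would, in place of code of your own. Each camera call takes 0.05 s, during which the arm holds its last target. There are 200 camera calls.

### The job

Close the small bowl cutter and start it: set the eared lid with the bar handle on the bowl with its two ears in the gaps between the claws, push it down against the springy seal, give it about a quarter turn clockwise (seen from above) to the stop and let it rise until it is locked under both claws. Only then swing the cutter's switch lever all the way over to its far side. Do not shift anything else on the counter.

Things in the scene. Friction and masses are not known exactly. Their poses are not given: they have to be found in the camera images.
- cutter: Bench bowl cutter, fixed. White base 200 x 285 x 45 mm; origin on the counter under the bowl's axis, z up. Steel bowl at the origin; block 130 x 85 mm, top z 100, at y = -137.5 mm carries the switch. Height of the lid's origin in this frame: 125 mm resting on the seal, below 119.5 to pass under the claws' lips, 116 fully pressed, 122.5 locked.
- bowl_rim (a point): Centre of the bowl's open mouth, at the rim, 130 mm above the counter. Mouth diameter 81 mm, outer diameter 96 mm. Two claws stand outside the rim; between them, about the cutter's +y and -y directions, are open gaps: there the ears go down, anywhere 58 to 130 degrees counter-clockwise (from above) of a pocket.
- pocket_a (a point): Middle of the underside of claw A's roof, 61.5 mm from the bowl axis on the cutter's +x, 144.5 mm up. Claw: 53 to 70 mm from the axis, top 151.5 mm up. The pocket under the roof is 26 mm wide. An ear enters turning clockwise from above (from +y to +x), first under a lip (underside 141.5 mm up, reaching back 45 degrees), then rises into the pocket, which ends at a solid stop.
- pocket_b (a point): The same point of the opposite claw B, 61.5 mm from the axis on the cutter's -x; alike, turned half round (an ear enters from -y to -x).
- lid: The cutter's steel lid with a black bar handle, 250 g more or less. Origin at the centre of its underside, z up. A plug (diameter 76, height 14, chamfered at the foot) on which it stands on the counter, a disc of diameter 100 from z 14 to 22 mm, two opposite ears along its x axis, 20 mm wide, z 16 to 22, out to 63 mm from the axis. The handle is a bar 70 (along x, in line with the ears) x 16 (y) mm, from z 22 to 64 mm. Turning it half round makes no difference.
- seal (a joint): Black sprung rubber seal ring on the bowl's rim (outer diameter 95 mm): travel in m, 0 = up (its top at cutter z 139 mm), 0.009 = fully pressed. It pushes up with 5 N plus 1 N per mm. It reads about 0.0025 under the locked lid.
- switch (a joint): Switch lever of the cutter: 0 = off (leaning 0.5 rad towards the cutter's -x), 1.0 rad = on, at its stop (leaning 0.5 rad towards the cutter's +x). Stiff enough to stay where it is left; about 1 N at the tip moves it. Pivot at cutter (0, -137.5, 122) mm.
- switch_tip (a point): Centre of the lever's black ball tip, 26 mm in diameter, 70 mm from the pivot on a rod 10 mm thick.
- tub_lid: Another lid, NOT the cutter's: round, diameter 108 mm, no ears, with a round knob (diameter 32, top at 48 mm). Origin under its centre. Leave it alone.
- mustard: Amber jar with white cap, diameter 56, height 75 mm. Leave it alone.
- shaker: Aluminium spice shaker, diameter 48, height 82 mm. Leave it alone.
- pate_a: Aluminium tin of pate, 150 x 100 x 55 mm. Leave it alone.
- pate_b: Aluminium tin of paler pate, 150 x 100 x 55 mm. Leave it alone.
- scraper: Spatula lying on the counter at the robot's left. Leave it alone.
Not all that is in view belongs to the job. Leave any blue or purple look-alike of the lid alone.

How it is judged:
By the outcome, as a careful person would: the job done as asked, in the order asked, and still so for the second after the job is handed in, with the robot touching nothing.
It also fails if it takes over 54 s, if anything falls off the work surface, if the arm or the gripper's body presses on something with over 40 N, if the wrist force passes 120 N, or if a joint passes its speed limit or range.

## Working session

There is one attempt and no reset: what is moved stays moved. The work goes in short steps, Python scripts to look and compute and a tool call to move; the robot and the scene stay as the last step left them, time stands still between calls to the robot, and variables do not carry over. Pictures are saved under pics/ and viewed, at most 10 in all, crops included, and the job is handed in when it is done.

Besides the shell and the picture viewer there is one more tool, called after "Emit:" as name(argument=value, ...) on one line, values as JSON. apply_moves: Moves the arm, as the interface text tells. Shift numbers are shares of 4 cm and turn numbers shares of 0.12 rad, none past 1 either way. Its arguments: {"type":"object","properties":{"commands":{"type":"array"},"grip_force":{"type":"number"}},"required":["commands"]}

```bash
mkdir -p pics; ls
cat > h.py <<'E'
import numpy as np, cv2
from plant import bot
def cam(n):
    p=bot.camera_params(n); R=cv2.Rodrigues(np.array(p["rvec"],float))[0]
    return np.array(p["camera_matrix"]),R,np.array(p["tvec"],float).ravel()
def w(n,pos):
    K,R,t=cam(n); return R.T@(np.array(pos)-t)
def px(n,P):
    K,R,t=cam(n); q=K@(R@np.array(P,float)+t); return q[:2]/q[2]
def ray(n,uv,z):
    K,R,t=cam(n); d=R.T@np.linalg.inv(K)@np.array([uv[0],uv[1],1.]); c=-R.T@t
    return c+d*(z-c[2])/d[2]
def show(n,q,f='pinpoint'):
    for r in getattr(bot,f)(n,q)[:4]:
        P=w(n,r["position"]); print(n,q,f,round(r["confidence"],2),P.round(1),px(n,P).round())
E
python3 - <<'E'
from h import *
for n in("scene","side"):
    cv2.imwrite(f"pics/{n}0.png",bot.read_camera(n))
    for q in("cutter","bowl_rim","pocket_a","pocket_b","lid","switch_tip","tub_lid"): show(n,q)
print(bot.get_obs())
E
```

```text
pics
scene cutter pinpoint 0.82 [545.5 -43.9   2. ] [275. 237.]
scene bowl_rim pinpoint 0.71 [546.1 -39.4 133.4] [272. 211.]
scene bowl_rim pinpoint 0.39 [399.9 467.7  -0. ] [452. 327.]
scene pocket_a pinpoint 0.94 [492.6 -26.  147.4] [290. 199.]
scene pocket_a pinpoint 0.72 [603.4 -56.2 145.7] [249. 217.]
scene pocket_b pinpoint 0.94 [492.6 -26.  147.4] [290. 199.]
scene pocket_b pinpoint 0.72 [603.4 -56.2 145.7] [249. 217.]
scene lid pinpoint 0.73 [465.6 212.9  -2.9] [361. 279.]
scene lid pinpoint 0.71 [253.2 396.4   0.6] [465. 273.]
scene lid pinpoint 0.69 [288.5 194.    2.2] [400. 235.]
scene switch_tip pinpoint 0.38 [755.4 305.3   4.9] [305. 378.]
scene tub_lid pinpoint 0.79 [6.430e+02 1.988e+02 1.000e-01] [309. 318.]
side cutter pinpoint 0.62 [552.3 -42.    1. ] [322. 244.]
side bowl_rim pinpoint 0.86 [550.7 -40.5 126.7] [323. 201.]
side pocket_a pinpoint 0.74 [490.8 -24.9 144.8] [348. 200.]
side pocket_a pinpoint 0.7 [609.7 -57.4 144. ] [299. 190.]
side pocket_b pinpoint 0.74 [490.8 -24.9 144.8] [348. 200.]
side pocket_b pinpoint 0.7 [609.7 -57.4 144. ] [299. 190.]
side lid pi
[... 291 characters left out ...]
 'joint_pos': array([ 2.58569651e-01,  3.84645391e-01,  7.92744166e-03, -5.58235456e-06,
       -1.19396517e+00, -2.58639913e-01]), 'joint_vel': array([-0.00115647, -0.0002624 ,  0.00115911,  0.00080482, -0.00138219,
        0.00128904]), 'joint_torque': array([-2.10740473e-04, -3.90410972e+01,  1.87610257e+01,  4.22404200e+00,
        1.56113942e-02, -1.31207847e-05]), 'position': array([6.24997909e+02, 1.27382962e-02, 2.22593006e+02]), 'tcp_rot': array([ 5.02327658e-05, -7.07081212e-01,  7.07132347e-01, -2.62138068e-05]), 'force': array([-0.07808635,  0.03689758, -0.19928089]), 'ft_torque': array([ 0.03069475, -0.05463779, -0.0447853 ]), 'grasp_force': 0.0, 'finger_gap': 0.998441231831982}
```

View pics/scene0.png

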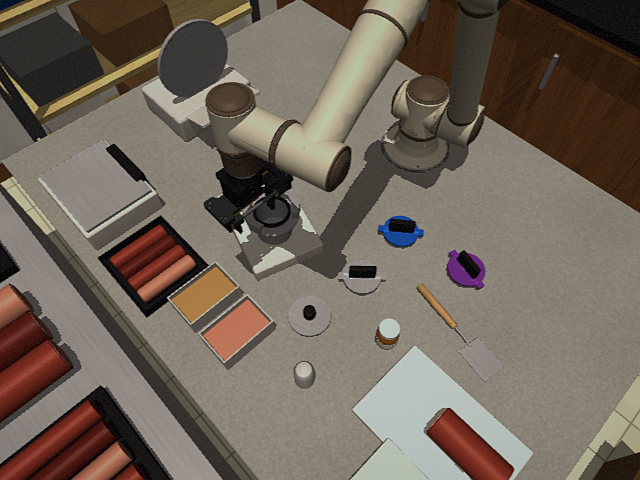

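View pics/side0.png

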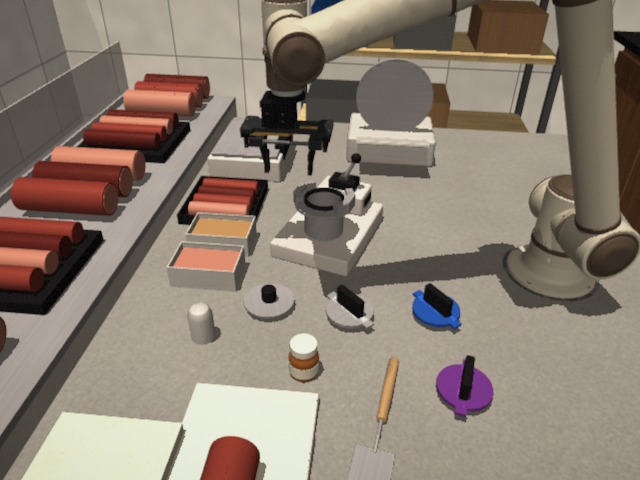

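Scene shows three eared lids: grey steel at scene (361,279), blue at (400,231) and purple at (467,268). The grey steel one with the black bar fits; the round-knob lid at (309,318) is the tub lid. The bowl is at (272,211), and the cutter yaw is about -15°. One enlarged crop to confirm.

Run:
```python
from h import *
a=cv2.imread("pics/scene0.png")[235:325,310:430];b=cv2.imread("pics/side0.png")[270:360,290:410]
cv2.imwrite("pics/crop.png",cv2.resize(np.hstack([a,b]),None,fx=3.3,fy=3.3,interpolation=cv2.INTER_CUBIC))
```

```text
(no output)
```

View pics/crop.png

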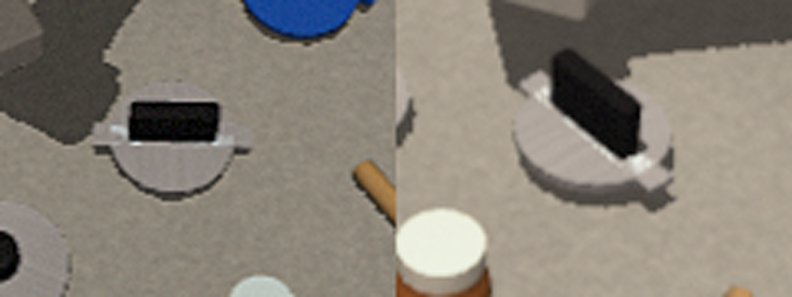

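The crop shows the steel grey lid with ears and a black bar handle: ear tips at scene about (339.5,276) and (385,279), side about (331,294) and (370,325).

Run:
```python
from h import *
for n,a,b in(("scene",(339.5,276),(385,279)),("side",(331,294),(370,325))):
    A,B=ray(n,a,19),ray(n,b,19);d=B-A;print(n,A,B,(A+B)/2,np.linalg.norm(d),np.degrees(np.arctan2(d[1],d[0])))
```

```text
scene [509.50258007 175.10541776  19.        ] [429.94246209 264.07450451  19.        ] [469.72252108 219.58996113  19.        ] 119.35372122035113 131.8044996638767
side [511.19754352 168.4199884   19.        ] [424.61287458 254.73969561  19.        ] [467.90520905 211.579842    19.        ] 122.26200042711909 135.08780099802257
```

Emit:
apply_moves(commands=[{"tx":-0.89,"ty":0.65,"grip":1},{"tx":-0.89,"ty":0.65},{"tx":-0.89,"ty":0.65},{"tx":-0.89,"ty":0.65},{"tx":-0.89,"ty":0.65},{"tx":-0.89,"ty":0.65},{"wz":-1},{"wz":-1}])

```text
validation failed for argument at $.co...
```

Emit:
apply_moves(commands=[{"wz":-1},{"wz":-1},{"wz":-1},{"wz":-1},{"wz":-0.33},{"tz":0},{"tz":0}])

```text
validation failed for argument at $.co...
```

Run:
```python
from h import *
cv2.imwrite("pics/w1.png",bot.read_camera("wrist"))
show("wrist","lid");show("wrist","lid","look_for")
print(bot.get_obs()['position'],px("wrist",(468,214,64)),px("wrist",(468,214,22)))
```

```text
[6.24986506e+02 2.30562087e-02 2.22584723e+02] [491.86467329 458.21667505] [474.58010964 426.46668765]
```

View pics/w1.png

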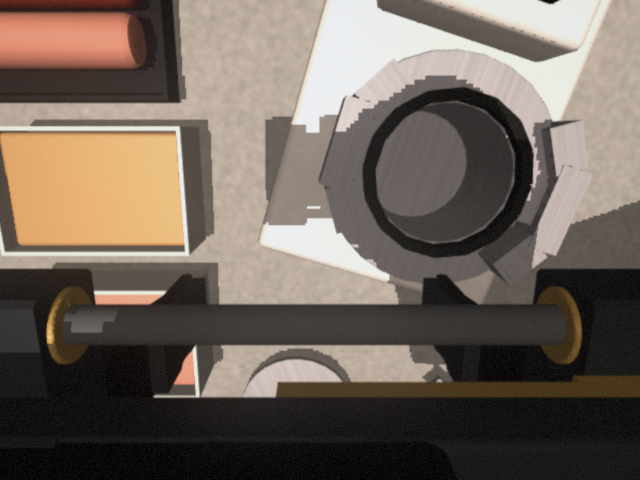

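The arm did not move (rows refused, likely missing keys). The wrist picture does show the bowl usefully, with the seal ring centred at about (448,172).

Emit:
apply_moves(commands=[{"grip":1,"tx":-0.89,"ty":0.65,"tz":0,"wx":0,"wy":0,"wz":0},{"grip":1,"tx":-0.89,"ty":0.65,"tz":0,"wx":0,"wy":0,"wz":0},{"grip":1,"tx":-0.89,"ty":0.65,"tz":0,"wx":0,"wy":0,"wz":0},{"grip":1,"tx":-0.89,"ty":0.65,"tz":0,"wx":0,"wy":0,"wz":0},{"grip":1,"tx":-0.89,"ty":0.65,"tz":0,"wx":0,"wy":0,"wz":0},{"grip":1,"tx":-0.89,"ty":0.65,"tz":0,"wx":0,"wy":0,"wz":0},{"grip":1,"tx":0,"ty":0,"tz":0,"wx":0,"wy":0,"wz":-1},{"grip":1,"tx":0,"ty":0,"tz":0,"wx":0,"wy":0,"wz":-1}])

```text
clock: 1.75
position: [468.1, 215.0, 223.0]
tcp_rot: [-0.0, 0.789, -0.614, 0.0]
force: [0.7, -0.1, 0.9]
finger_gap: 0.998
grasp_force: 0.0
```

Run:
```python
from h import *
print(bot.get_obs()['position'],bot.get_obs()['tcp_rot'])
```

```text
[468.13891758 215.01742614 222.95314816] [-3.73492432e-04  7.89176193e-01 -6.14166746e-01  7.76945315e-05]
```

Emit:
apply_moves(commands=[{"grip":1,"tx":0,"ty":0,"tz":0,"wx":0,"wy":0,"wz":-1},{"grip":1,"tx":0,"ty":0,"tz":0,"wx":0,"wy":0,"wz":-1},{"grip":1,"tx":0,"ty":0,"tz":0,"wx":0,"wy":0,"wz":-1},{"grip":1,"tx":0,"ty":0,"tz":0,"wx":0,"wy":0,"wz":-1},{"grip":1,"tx":0,"ty":0,"tz":0,"wx":0,"wy":0,"wz":-0.33},{"grip":1,"tx":0,"ty":0,"tz":0,"wx":0,"wy":0,"wz":0}])

```text
clock: 2.35
position: [469.0, 213.6, 222.7]
tcp_rot: [-0.0, 0.919, -0.395, 0.0]
force: [-0.3, 1.2, 0.1]
finger_gap: 1.002
grasp_force: 0.0
```

```bash
cat >> h.py <<'E'
from scipy.spatial.transform import Rotation as Ro
def tool():
    o=bot.get_obs(); q=o['tcp_rot']; R=Ro.from_quat([q[1],q[2],q[3],q[0]]).as_matrix()
    return np.array(o['position']),R
def to(P,deg=None):
    p,R=tool(); d=R.T@(np.array(P,float)-p); a=np.degrees(np.arctan2(R[1,0],R[0,0]))
    print("tcp",p.round(1),"tool x deg",a.round(2),"tilt",R[:,2].round(3),"shift shares",(d/40).round(3))
    if deg is not None: print("wz shares",round(-np.radians((deg-a+90)%180-90)/.12,2))
E
python3 - <<'E'
from h import *
cv2.imwrite("pics/w2.png",bot.read_camera("wrist"))
show("wrist","lid");show("wrist","lid","look_for")
to((468,214,100),-46.5)
print(px("wrist",(468,214,64)),px("wrist",(468,214,22)))
E
```

```text
wrist lid pinpoint 0.81 [466.2 210.2  -2.6] [319. 205.]
wrist lid pinpoint 0.6 [ 6.419e+02  2.001e+02 -4.000e-01] [176.  53.]
wrist lid look_for 0.59 [468.4 207.9  16.7] [320. 205.]
wrist lid look_for 0.56 [314.1 156.3  17.7] [483. 281.]
tcp [469.  213.6 222.6] tool x deg -46.53 tilt [ 0.  0. -1.] shift shares [-0.024  0.011  3.066]
wz shares -0.0
[315.30367754 221.53810092] [315.13400571 211.60895484]
```

View pics/w2.png

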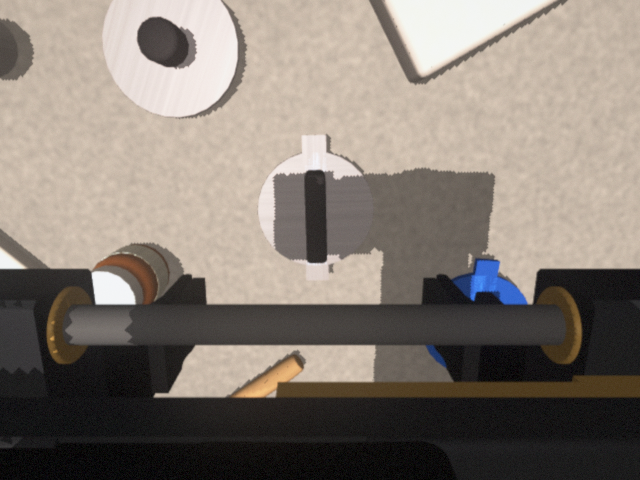

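The wrist view shows the lid right below: ears at (314,135) and (318,278), handle column ≈316, aligned to about 1.5°. The mustard jar and blue lid are clear of the finger sweep and lower than the gripper body. Descending.

Emit:
apply_moves(commands=[{"grip":0.7,"tx":0.09,"ty":0,"tz":0.9,"wx":0,"wy":0,"wz":0},{"grip":0.7,"tx":0,"ty":0,"tz":0.9,"wx":0,"wy":0,"wz":0},{"grip":0.7,"tx":0,"ty":0,"tz":0.9,"wx":0,"wy":0,"wz":0},{"grip":0.7,"tx":0,"ty":0,"tz":0.9,"wx":0,"wy":0,"wz":0},{"grip":0.7,"tx":0,"ty":0,"tz":0.7,"wx":0,"wy":0,"wz":0},{"grip":0.7,"tx":0,"ty":0,"tz":0.55,"wx":0,"wy":0,"wz":0},{"grip":0.7,"tx":0,"ty":0,"tz":0,"wx":0,"wy":0,"wz":0}])

```text
clock: 3.2
position: [469.6, 209.5, 25.7]
tcp_rot: [0.003, 0.919, -0.395, -0.002]
force: [-0.6, 0.0, 0.7]
finger_gap: 0.702
grasp_force: 0.0
```

Emit:
apply_moves(commands=[{"grip":0.3,"tx":0,"ty":0,"tz":0,"wx":0,"wy":0,"wz":0},{"grip":0.25,"tx":0,"ty":0,"tz":0,"wx":0,"wy":0,"wz":0},{"grip":0,"tx":0,"ty":0,"tz":0,"wx":0,"wy":0,"wz":0},{"grip":0,"tx":0,"ty":0,"tz":0,"wx":0,"wy":0,"wz":0},{"grip":0,"tx":0,"ty":0,"tz":0,"wx":0,"wy":0,"wz":0},{"grip":0,"tx":0,"ty":0,"tz":0,"wx":0,"wy":0,"wz":0}], grip_force=50)

```text
clock: 3.8
position: [471.6, 211.1, 28.9]
tcp_rot: [-0.0, 0.919, -0.395, 0.0]
force: [-0.1, -0.2, 0.2]
finger_gap: 0.24
grasp_force: 0.0
```

Run:
```python
from h import *
# bowl from first wrist picture (start pose): ring edges px -> z139 ; camera pose in tool frame via present pose
K,R,t=cam("wrist"); p,T=tool(); c=-R.T@t
print("cam in tool",T.T@(c-p),"axes",(T.T@R.T).round(3))
T0=np.array([[0,-1,0],[-1,0,0],[0,0,-1.]]);p0=np.array([624.99,.02,222.58])
c0=p0+T0@(T.T@(c-p)); R0=T0@T.T@R.T
for uv in((448,172),(363,172),(533,172),(448,88),(448,257)):
    d=R0@np.linalg.inv(K)@np.array([*uv,1.]);print(uv,(c0+d*(139-c0[2])/d[2]).round(1))
```

```text
cam in tool [  65.2184043    -0.79099519 -161.65278971] axes [[ 0.001 -0.97  -0.242]
 [ 1.     0.001  0.   ]
 [-0.    -0.242  0.97 ]]
(448, 172) [549.6 -43.3 139. ]
(363, 172) [597.8 -43.2 139. ]
(533, 172) [501.4 -43.3 139. ]
(448, 88) [553.1 -88.4 139. ]
(448, 257) [545.8   6.9 139. ]
```

Emit:
apply_moves(commands=[{"grip":0,"tx":0,"ty":0,"tz":0,"wx":0,"wy":0,"wz":0},{"grip":0,"tx":0,"ty":0,"tz":0,"wx":0,"wy":0,"wz":0},{"grip":0,"tx":0,"ty":0,"tz":0,"wx":0,"wy":0,"wz":0},{"grip":0,"tx":0,"ty":0,"tz":0,"wx":0,"wy":0,"wz":0}])

```text
clock: 4.2
position: [471.0, 210.6, 28.7]
tcp_rot: [0.001, 0.919, -0.395, -0.0]
force: [-3.0, -1.1, 4.4]
finger_gap: 0.179
grasp_force: 49.9
```

Emit:
apply_moves(commands=[{"grip":0,"tx":0,"ty":0,"tz":-0.4,"wx":0,"wy":0,"wz":0},{"grip":0,"tx":0,"ty":0,"tz":-0.9,"wx":0,"wy":0,"wz":0},{"grip":0,"tx":0,"ty":0,"tz":-0.9,"wx":0,"wy":0,"wz":0},{"grip":0,"tx":0,"ty":0,"tz":-0.9,"wx":0,"wy":0,"wz":0},{"grip":0,"tx":0,"ty":0,"tz":-0.9,"wx":0,"wy":0,"wz":0},{"grip":0,"tx":0,"ty":0,"tz":-0.9,"wx":0,"wy":0,"wz":0},{"grip":0,"tx":0,"ty":0,"tz":-0.3,"wx":0,"wy":0,"wz":0},{"grip":0,"tx":0,"ty":0,"tz":0,"wx":0,"wy":0,"wz":0}])

```text
clock: 5.0
position: [472.0, 211.7, 237.5]
tcp_rot: [-0.002, 0.919, -0.395, 0.001]
force: [0.5, -0.8, -3.5]
finger_gap: 0.178
grasp_force: 49.9
```

Run:
```python
from h import *
cv2.imwrite("pics/w3.png",bot.read_camera("wrist"))
show("wrist","lid")
to((549,-41.5,228),74.6)
p,R=tool();print(R.round(3)); print([px("wrist",p+R@np.array([s*63,0,28.7-19])).round(1) for s in(1,-1)])
```

```text
wrist lid pinpoint 0.75 [467.8 211.8 199.7] [317. 277.]
tcp [470.4 210.6 234.3] tool x deg -46.51 tilt [-0.003 -0.001 -1.   ] shift shares [5.926 2.911 0.159]
wz shares 8.56
[[ 0.688 -0.726 -0.003]
 [-0.726 -0.688 -0.001]
 [-0.001  0.003 -1.   ]]
[array([315.8, 137.9]), array([315.2, 419.4])]
```

View pics/w3.png

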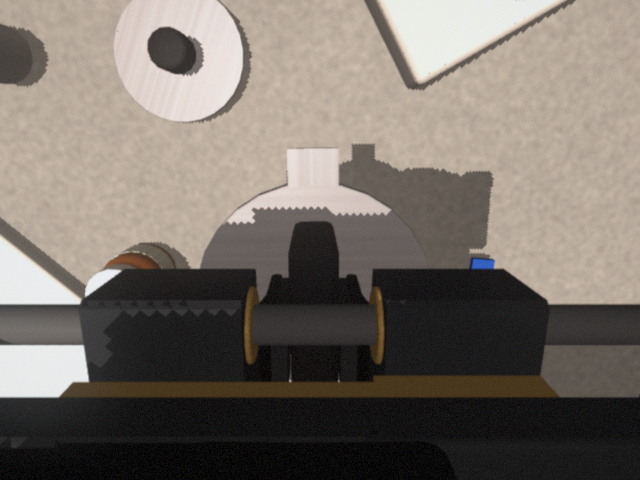

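Run:
```python
from h import *
p,R=tool(); K,Rc,t=cam("wrist"); c=-Rc.T@t
def loc(uv,zt): # point in tool frame with tool z = zt
    d=R.T@Rc.T@np.linalg.inv(K)@np.array([*uv,1.]); o=R.T@(c-p); return (o+d*(zt-o[2])/d[2]).round(1)
print("w3 ear tip",[loc(u,6.7) for u in((288,149),(339,148.5))])
# disc widest visible edges & handle front top
print("disc",[loc(u,6.7) for u in((203,262),(428,262),(313,182))])
print("w2 ears (tool z=222.6-22)",[loc(u,200.6) for u in((302.5,135),(326.5,135),(307,279),(329.5,279))])
```

```text
w3 ear tip [array([ 58.9, -10.7,   6.7]), array([59.1,  8.9,  6.7])]
disc [array([ 13.5, -46.1,   6.7]), array([13.6, 46.1,  6.7]), array([46.2, -1.1,  6.7])]
w2 ears (tool z=222.6-22) [array([ 62.8, -10. , 200.6]), array([ 62.8,   9.7, 200.6]), array([-61.8,  -6.6, 200.6]), array([-61.8,  13.4, 200.6])]
```

The wrist view shows the held lid with its front ear tip edge at (288–339,149); the lid centre lies about 3.8 mm toward tool -x from the TCP. Turning now, then carrying.

Emit:
apply_moves(commands=[{"grip":0,"tx":0,"ty":0,"tz":0,"wx":0,"wy":0,"wz":1},{"grip":0,"tx":0,"ty":0,"tz":0,"wx":0,"wy":0,"wz":1},{"grip":0,"tx":0,"ty":0,"tz":0,"wx":0,"wy":0,"wz":1},{"grip":0,"tx":0,"ty":0,"tz":0,"wx":0,"wy":0,"wz":1},{"grip":0,"tx":0,"ty":0,"tz":0,"wx":0,"wy":0,"wz":1},{"grip":0,"tx":0,"ty":0,"tz":0,"wx":0,"wy":0,"wz":1},{"grip":0,"tx":0,"ty":0,"tz":0,"wx":0,"wy":0,"wz":1},{"grip":0,"tx":0,"ty":0,"tz":0,"wx":0,"wy":0,"wz":1}])

```text
clock: 5.9
position: [470.3, 210.4, 233.4]
tcp_rot: [-0.003, -0.631, 0.776, 0.0]
force: [0.3, 0.1, -3.1]
finger_gap: 0.176
grasp_force: 49.9
```

Emit:
apply_moves(commands=[{"grip":0,"tx":0,"ty":0,"tz":0,"wx":0,"wy":0,"wz":0.56},{"grip":0,"tx":0.8,"ty":-0.5,"tz":0,"wx":0,"wy":0,"wz":0},{"grip":0,"tx":0.8,"ty":-0.5,"tz":0,"wx":0,"wy":0,"wz":0},{"grip":0,"tx":0.8,"ty":-0.5,"tz":0,"wx":0,"wy":0,"wz":0},{"grip":0,"tx":0.8,"ty":-0.5,"tz":0,"wx":0,"wy":0,"wz":0},{"grip":0,"tx":0.8,"ty":-0.5,"tz":0,"wx":0,"wy":0,"wz":0},{"grip":0,"tx":0.8,"ty":-0.5,"tz":0,"wx":0,"wy":0,"wz":0},{"grip":0,"tx":0.8,"ty":-0.5,"tz":0,"wx":0,"wy":0,"wz":0}])

```text
clock: 6.7
position: [546.3, -43.5, 233.4]
tcp_rot: [-0.002, -0.606, 0.795, 0.002]
force: [0.1, 0.7, -2.2]
finger_gap: 0.18
grasp_force: 49.9
```

Emit:
apply_moves(commands=[{"grip":0,"tx":0,"ty":0,"tz":0,"wx":0,"wy":0,"wz":0},{"grip":0,"tx":0,"ty":0,"tz":0,"wx":0,"wy":0,"wz":0}])

```text
clock: 6.9
position: [546.2, -42.9, 233.6]
tcp_rot: [-0.002, -0.605, 0.796, 0.002]
force: [-1.2, 0.0, -2.4]
finger_gap: 0.179
grasp_force: 49.9
```

Run:
```python
from h import *
cv2.imwrite("pics/w4.png",bot.read_camera("wrist"))
show("wrist","pocket_a");show("wrist","switch_tip");show("wrist","bowl_rim")
bot.read_camera("side");[show("side",q) for q in("bowl_rim","lid","pocket_a","switch_tip")]
bot.read_camera("scene");[show("scene",q) for q in("bowl_rim","pocket_a","switch_tip")]
to((547.7,-44.7,194),74.6)
print(bot.get_obs()["joint_pos"].round(2))
```

```text
wrist pocket_a pinpoint 0.87 [608.9 -57.7 144. ] [207. 244.]
wrist pocket_a pinpoint 0.84 [489.6 -18.9 146.5] [413. 254.]
side bowl_rim pinpoint 0.55 [552.8 -39.8 127.8] [322. 201.]
side bowl_rim pinpoint 0.18 [489.7 -22.6 145.7] [348. 200.]
side lid pinpoint 0.94 [549.5 -33.  204.6] [324. 174.]
side lid pinpoint 0.76 [258.9 387.7   4.1] [459. 390.]
side lid pinpoint 0.61 [287.9 190.   -1.1] [434. 315.]
side pocket_a pinpoint 0.79 [490.2 -24.7 143.5] [348. 200.]
side pocket_a pinpoint 0.72 [606.7 -58.  145. ] [301. 190.]
side switch_tip pinpoint 0.64 [ 483.7 -163.5  186.8] [355. 158.]
side switch_tip pinpoint 0.55 [547.8 -35.9 208.5] [324. 172.]
scene bowl_rim pinpoint 0.8 [544.8 -39.1 131.8] [272. 211.]
scene pocket_a pinpoint 0.85 [606.6 -61.2 145.3] [247. 216.]
scene pocket_a pinpoint 0.6 [488.7 -27.9 146.9] [291. 198.]
tcp [547.2 -41.9 236.7] tool x deg -105.32 tilt [ 0.  0. -1.] shift shares [ 0.065 -0.03   1.067]
wz shares 0.01
[ 0.22  0.24 -0.16 -0.   -1.17 -0.49]
```

View pics/w4.png

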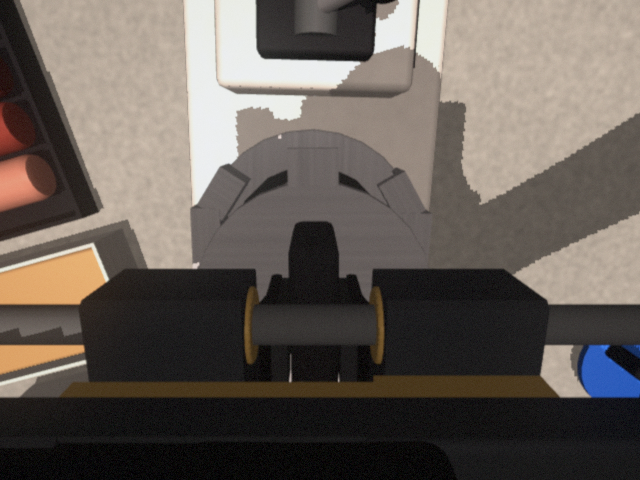

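Run:
```python
from h import *
p,R=tool()
ax=R[:,0]
for uv,z in(((312,130),130),((314,91),100),((316,60),100)):
    P=ray("wrist",uv,z); print(uv,P.round(1),"tool rel",(R.T@(P-p)).round(1))
L,Rr=[ray("wrist",u,45) for u in((187,60),(443,60))],0
print("base edges @z45",[(R.T@(q-p)).round(1) for q in L],[(R.T@(ray('wrist',u,45)-p)).round(1) for u in((191,180),(434,180))])
P=np.array([548.7,-41.3,0]);print("bowl in tool",(R.T@(P-p)).round(1))
```

```text
(312, 130) [ 530.8 -105.7  130. ] tool rel [ 65.9  -1.1 106.7]
(314, 91) [ 523.1 -129.6  100. ] tool rel [9.100e+01 1.000e-01 1.367e+02]
(316, 60) [ 516.8 -147.7  100. ] tool rel [110.1   1.4 136.7]
base edges @z45 [array([118.3, -97.6, 191.7]), array([118.5,  99.1, 191.6])] [array([  26.4, -100.8,  191.7]), array([ 26.6,  98.6, 191.6])]
bowl in tool [ -0.9  -1.2 236.7]
```

Wrist view: cutter base edges are symmetric about column ~314, claws at (225,190) and (395,185) either side, ear tip line at (314,149) in the gap between them. A 3 mm correction along tool x is needed; then I lower slowly.

Emit:
apply_moves(commands=[{"grip":0,"tx":0.07,"ty":-0.025,"tz":0.4,"wx":0,"wy":0,"wz":0.08},{"grip":0,"tx":0,"ty":0,"tz":0.6,"wx":0,"wy":0,"wz":0},{"grip":0,"tx":0,"ty":0,"tz":0.5,"wx":0,"wy":0,"wz":0},{"grip":0,"tx":0,"ty":0,"tz":0.15,"wx":0,"wy":0,"wz":0},{"grip":0,"tx":0,"ty":0,"tz":0,"wx":0,"wy":0,"wz":0}], grip_force=60)

```text
clock: 8.05
position: [547.1, -45.2, 169.9]
tcp_rot: [-0.001, -0.603, 0.798, 0.0]
force: [-0.2, 0.4, -2.2]
finger_gap: 0.178
grasp_force: 59.9
```

Emit:
apply_moves(commands=[{"grip":0,"tx":0,"ty":0,"tz":0.05,"wx":0,"wy":0,"wz":0},{"grip":0,"tx":0,"ty":0,"tz":0.05,"wx":0,"wy":0,"wz":0},{"grip":0,"tx":0,"ty":0,"tz":0.05,"wx":0,"wy":0,"wz":0},{"grip":0,"tx":0,"ty":0,"tz":0.05,"wx":0,"wy":0,"wz":0},{"grip":0,"tx":0,"ty":0,"tz":0,"wx":0,"wy":0,"wz":0}])

```text
clock: 8.55
position: [547.3, -45.0, 162.4]
tcp_rot: [-0.0, -0.603, 0.798, 0.0]
force: [-0.4, 0.5, -3.2]
finger_gap: 0.176
grasp_force: 59.9
```

Emit:
apply_moves(commands=[{"grip":0,"tx":0,"ty":0,"tz":0.05,"wx":0,"wy":0,"wz":0},{"grip":0,"tx":0,"ty":0,"tz":0.05,"wx":0,"wy":0,"wz":0},{"grip":0,"tx":0,"ty":0,"tz":0.05,"wx":0,"wy":0,"wz":0},{"grip":0,"tx":0,"ty":0,"tz":0.03,"wx":0,"wy":0,"wz":0},{"grip":0,"tx":0,"ty":0,"tz":0,"wx":0,"wy":0,"wz":0}])

```text
clock: 9.05
position: [547.3, -45.0, 155.1]
tcp_rot: [-0.0, -0.603, 0.798, 0.0]
force: [-0.4, -0.0, -2.1]
finger_gap: 0.18
grasp_force: 59.9
```

Run:
```python
from h import *
s=bot.read_camera("side");show("side","lid");o=bot.get_obs();print(o['position'],o['force'],o['ft_torque'])
w_=bot.read_camera("wrist")
c=cv2.resize(s[140:230,270:390],(480,360),interpolation=cv2.INTER_CUBIC)
cv2.imwrite("pics/m1.png",np.hstack([c,cv2.resize(w_[60:300,160:480],(320,240))[:, :].copy() if 0 else cv2.copyMakeBorder(w_[60:300,160:480],0,120,0,0,cv2.BORDER_CONSTANT)]))
```

```text
side lid pinpoint 0.86 [257.2 389.6   2.6] [460. 391.]
side lid pinpoint 0.65 [287.7 190.3   2.2] [435. 314.]
side lid pinpoint 0.57 [547.4 -37.2 125.7] [324. 203.]
[547.51312781 -45.01901275 155.35378108] [-0.42567331 -0.3862027  -2.26976233] [0.01419605 0.03937268 0.01297529]
```

View pics/m1.png

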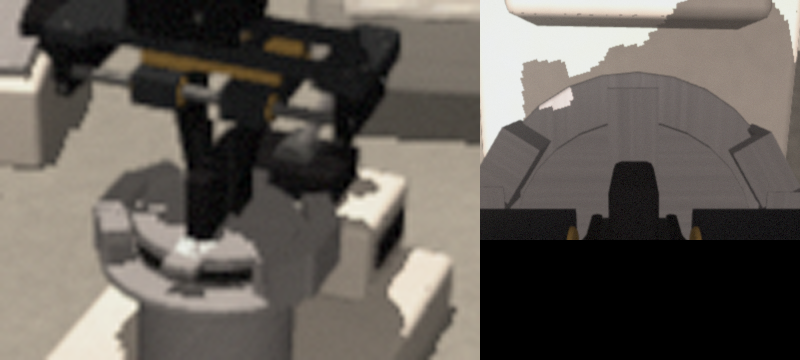

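The side crop shows the plug inside the bowl with the near ear in the gap; the wrist crop shows the other ear midway between the claws. Pressing down.

Emit:
apply_moves(commands=[{"grip":0,"tx":0,"ty":0,"tz":0.05,"wx":0,"wy":0,"wz":0},{"grip":0,"tx":0,"ty":0,"tz":0.05,"wx":0,"wy":0,"wz":0},{"grip":0,"tx":0,"ty":0,"tz":0.05,"wx":0,"wy":0,"wz":0},{"grip":0,"tx":0,"ty":0,"tz":0.05,"wx":0,"wy":0,"wz":0},{"grip":0,"tx":0,"ty":0,"tz":0.03,"wx":0,"wy":0,"wz":0},{"grip":0,"tx":0,"ty":0,"tz":0,"wx":0,"wy":0,"wz":0}])

```text
clock: 9.8
position: [547.9, -45.0, 147.7]
tcp_rot: [0.0, -0.603, 0.798, -0.001]
force: [-2.3, 1.2, 8.3]
finger_gap: 0.18
grasp_force: 59.9
```

Emit:
apply_moves(commands=[{"grip":0,"tx":0,"ty":0,"tz":0.05,"wx":0,"wy":0,"wz":0},{"grip":0,"tx":0,"ty":0,"tz":0.02,"wx":0,"wy":0,"wz":0},{"grip":0,"tx":0,"ty":0,"tz":0,"wx":0,"wy":0,"wz":0}])

```text
clock: 10.1
position: [547.9, -45.0, 145.4]
tcp_rot: [0.001, -0.603, 0.798, -0.001]
force: [-4.8, 2.2, 10.8]
finger_gap: 0.179
grasp_force: 59.9
```

Emit:
apply_moves(commands=[{"grip":0,"tx":0,"ty":0.025,"tz":0,"wx":0,"wy":0,"wz":0.4},{"grip":0,"tx":0,"ty":0.01,"tz":0,"wx":0,"wy":0,"wz":0.8},{"grip":0,"tx":0,"ty":0.01,"tz":0,"wx":0,"wy":0,"wz":0.8},{"grip":0,"tx":0,"ty":0.01,"tz":0,"wx":0,"wy":0,"wz":0.8},{"grip":0,"tx":0,"ty":0,"tz":0,"wx":0,"wy":0,"wz":0}])

```text
clock: 10.6
position: [547.7, -44.5, 146.2]
tcp_rot: [0.002, -0.461, 0.887, -0.002]
force: [-0.0, -0.4, 9.7]
finger_gap: 0.179
grasp_force: 59.9
```

Run:
```python
from h import *
o=bot.get_obs();print(o['force'],o['ft_torque']);to((547,-45,145))
```

```text
[-0.02089249 -0.44661278  9.67281732] [-0.07906017  0.36603806 -0.02375011]
tcp [547.7 -44.5 146.2] tool x deg -125.12 tilt [ 0.006 -0.001 -1.   ] shift shares [0.02  0.008 0.03 ]
```

Emit:
apply_moves(commands=[{"grip":0,"tx":0,"ty":0.01,"tz":0.02,"wx":0,"wy":0,"wz":0.8},{"grip":0,"tx":0,"ty":0.01,"tz":0.01,"wx":0,"wy":0,"wz":0.8},{"grip":0,"tx":0,"ty":0.01,"tz":0,"wx":0,"wy":0,"wz":0.8},{"grip":0,"tx":0,"ty":0.01,"tz":0,"wx":0,"wy":0,"wz":0.8},{"grip":0,"tx":0,"ty":0.01,"tz":0,"wx":0,"wy":0,"wz":0.8},{"grip":0,"tx":0,"ty":0,"tz":0,"wx":0,"wy":0,"wz":0}])

```text
clock: 11.2
position: [546.7, -43.1, 145.4]
tcp_rot: [0.003, -0.237, 0.972, -0.001]
force: [0.4, -0.5, 10.6]
finger_gap: 0.175
grasp_force: 59.9
```

Run:
```python
from h import *
o=bot.get_obs();print(o['force'],o['ft_torque']);to((547,-45,145))
```

```text
[ 0.3717063  -0.46582003 10.64197168] [-0.15101128  0.22728461  0.01514887]
tcp [546.7 -43.1 145.4] tool x deg -152.61 tilt [ 0.007 -0.001 -1.   ] shift shares [ 0.016 -0.046  0.009]
```

Emit:
apply_moves(commands=[{"grip":0,"tx":0,"ty":0.01,"tz":0,"wx":0,"wy":0,"wz":0.8},{"grip":0,"tx":0,"ty":0.01,"tz":0,"wx":0,"wy":0,"wz":0.8},{"grip":0,"tx":0,"ty":0.01,"tz":0,"wx":0,"wy":0,"wz":0.8},{"grip":0,"tx":0,"ty":0.01,"tz":0,"wx":0,"wy":0,"wz":0.8},{"grip":0,"tx":0,"ty":0.01,"tz":0,"wx":0,"wy":0,"wz":0.8},{"grip":0,"tx":0,"ty":0,"tz":0,"wx":0,"wy":0,"wz":0}])

```text
clock: 11.8
position: [546.4, -41.1, 145.4]
tcp_rot: [0.004, 0.001, 1.0, -0.0]
force: [0.1, -0.9, 11.5]
finger_gap: 0.182
grasp_force: 59.9
```

Run:
```python
from h import *
o=bot.get_obs();print(o['force'],o['ft_torque']);to((547,-45,145))
```

```text
[ 0.05137605 -0.89799386 11.50660254] [-0.126799    0.18163086  0.03699491]
tcp [546.4 -41.1 145.4] tool x deg 179.9 tilt [ 0.008 -0.001 -1.   ] shift shares [-0.015 -0.098  0.011]
```

Emit:
apply_moves(commands=[{"grip":0,"tx":0,"ty":0.01,"tz":0,"wx":0,"wy":0,"wz":0.7},{"grip":0,"tx":0,"ty":0.01,"tz":0,"wx":0,"wy":0,"wz":0.7},{"grip":0,"tx":0,"ty":0.01,"tz":0,"wx":0,"wy":0,"wz":0.6},{"grip":0,"tx":0,"ty":0,"tz":0,"wx":0,"wy":0,"wz":0.3},{"grip":0,"tx":0,"ty":0,"tz":0,"wx":0,"wy":0,"wz":0.3},{"grip":0,"tx":0,"ty":0,"tz":0,"wx":0,"wy":0,"wz":0}])

```text
clock: 12.4
position: [546.6, -39.8, 145.4]
tcp_rot: [0.004, 0.155, 0.988, 0.0]
force: [0.1, -0.3, 10.7]
finger_gap: 0.177
grasp_force: 59.8
```

Run:
```python
from h import *
o=bot.get_obs();print(o['force'],o['ft_torque']);to((547,-45,145),-16.2)
```

```text
[ 0.06932631 -0.25657123 10.72959735] [-0.04678068  0.13567219  0.25143074]
tcp [546.6 -39.8 145.4] tool x deg 162.11 tilt [ 0.008 -0.001 -1.   ] shift shares [-0.049 -0.121  0.011]
wz shares -0.25
```

Emit:
apply_moves(commands=[{"grip":0,"tx":0,"ty":0,"tz":0,"wx":0,"wy":0,"wz":0.2},{"grip":0,"tx":0,"ty":0,"tz":0,"wx":0,"wy":0,"wz":0}])

```text
clock: 12.6
position: [546.6, -39.8, 145.4]
tcp_rot: [0.004, 0.167, 0.986, 0.0]
force: [-0.2, 0.2, 10.1]
finger_gap: 0.18
grasp_force: 59.8
```

Run:
```python
from h import *
o=bot.get_obs();print(o['force'],o['ft_torque']);to((547,-45,145),-16.2)
```

```text
[-0.17579116  0.23677108 10.14218341] [0.00050149 0.08972817 0.2511796 ]
tcp [546.6 -39.8 145.4] tool x deg 160.75 tilt [ 0.008 -0.001 -1.   ] shift shares [-0.052 -0.12   0.011]
wz shares -0.44
```

Emit:
apply_moves(commands=[{"grip":0,"tx":0,"ty":0,"tz":0,"wx":0,"wy":0,"wz":0.2},{"grip":0,"tx":0,"ty":0,"tz":0,"wx":0,"wy":0,"wz":0}])

```text
clock: 12.8
position: [546.5, -40.0, 145.4]
tcp_rot: [0.004, 0.178, 0.984, -0.0]
force: [-0.8, -0.8, 10.7]
finger_gap: 0.177
grasp_force: 59.9
```

Run:
```python
from h import *
o=bot.get_obs();print(o['force'],o['ft_torque']);to((547,-45,145),-16.2)
w_=bot.read_camera("wrist");s=bot.read_camera("side")
c=cv2.resize(s[140:230,270:390],(480,360),interpolation=cv2.INTER_CUBIC)
cv2.imwrite("pics/m2.png",np.hstack([c,cv2.copyMakeBorder(w_[60:300,160:480],0,120,0,0,cv2.BORDER_CONSTANT)]))
```

```text
[-0.75782827 -0.80087127 10.69380044] [-0.19698523  0.17517641  0.47169518]
tcp [546.5 -40.  145.4] tool x deg 159.44 tilt [ 0.007 -0.001 -1.   ] shift shares [-0.056 -0.112  0.011]
wz shares -0.63
```

View pics/m2.png

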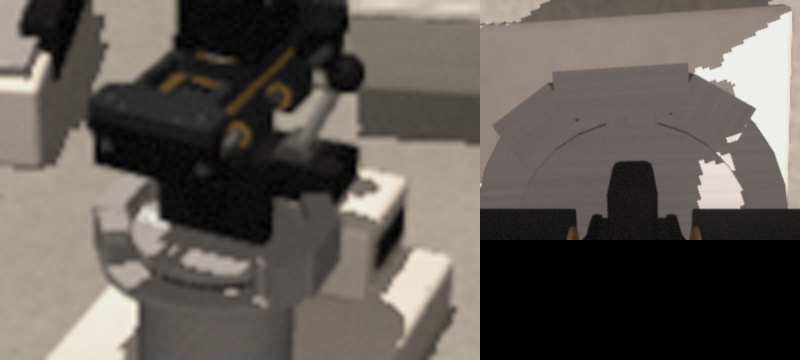

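The ear has gone under the claw roof (wrist crop: roof edge (552,73)–(688,65)), and the torque is rising, so the lid is at the stop. Letting it rise.

Emit:
apply_moves(commands=[{"grip":0,"tx":0,"ty":0,"tz":-0.04,"wx":0,"wy":0,"wz":-0.05},{"grip":0,"tx":0,"ty":0,"tz":-0.04,"wx":0,"wy":0,"wz":-0.05},{"grip":0,"tx":0,"ty":0,"tz":-0.04,"wx":0,"wy":0,"wz":-0.05},{"grip":0,"tx":0,"ty":0,"tz":-0.03,"wx":0,"wy":0,"wz":0},{"grip":0,"tx":0,"ty":0,"tz":0,"wx":0,"wy":0,"wz":0}])

```text
clock: 13.4
position: [546.4, -40.0, 150.5]
tcp_rot: [0.004, 0.171, 0.985, 0.0]
force: [2.7, -1.3, 5.9]
finger_gap: 0.182
grasp_force: 59.9
```

Emit:
apply_moves(commands=[{"grip":0,"tx":0,"ty":0,"tz":-0.04,"wx":0,"wy":0,"wz":0},{"grip":0,"tx":0,"ty":0,"tz":-0.04,"wx":0,"wy":0,"wz":0},{"grip":0,"tx":0,"ty":0,"tz":-0.04,"wx":0,"wy":0,"wz":0},{"grip":0,"tx":0,"ty":0,"tz":0,"wx":0,"wy":0,"wz":0}])

```text
clock: 13.8
position: [546.3, -39.9, 151.3]
tcp_rot: [0.003, 0.171, 0.985, 0.001]
force: [10.7, -3.9, -11.7]
finger_gap: 0.179
grasp_force: 59.9
```

The roof holds the lid against an upward pull, so it is locked. Relieving and releasing.

Emit:
apply_moves(commands=[{"grip":0,"tx":0,"ty":0,"tz":0.06,"wx":0,"wy":0,"wz":0},{"grip":0.6,"tx":0,"ty":0,"tz":0,"wx":0,"wy":0,"wz":0},{"grip":0.6,"tx":0,"ty":0,"tz":0,"wx":0,"wy":0,"wz":0},{"grip":0.6,"tx":0,"ty":0,"tz":0,"wx":0,"wy":0,"wz":0},{"grip":0.6,"tx":0,"ty":0,"tz":0,"wx":0,"wy":0,"wz":0},{"grip":0.6,"tx":0,"ty":0,"tz":0,"wx":0,"wy":0,"wz":0}])

```text
clock: 14.4
position: [543.3, -39.6, 150.5]
tcp_rot: [-0.0, 0.171, 0.985, -0.0]
force: [0.0, -0.8, -0.3]
finger_gap: 0.536
grasp_force: 0.0
```

Emit:
apply_moves(commands=[{"grip":0.6,"tx":0,"ty":0,"tz":-0.3,"wx":0,"wy":0,"wz":0},{"grip":0.6,"tx":0,"ty":0,"tz":-0.6,"wx":0,"wy":0,"wz":0},{"grip":0.6,"tx":0,"ty":0,"tz":-0.8,"wx":0,"wy":0,"wz":0},{"grip":0.3,"tx":0,"ty":0,"tz":-0.8,"wx":0,"wy":0,"wz":0},{"grip":0,"tx":0,"ty":0,"tz":0,"wx":0,"wy":0,"wz":0},{"grip":0,"tx":0,"ty":0,"tz":0,"wx":0,"wy":0,"wz":0}])

```text
clock: 15.0
position: [543.8, -39.5, 252.1]
tcp_rot: [0.001, 0.171, 0.985, 0.001]
force: [0.6, -0.0, -1.5]
finger_gap: 0.409
grasp_force: 0.0
```

Run:
```python
from h import *
bot.read_camera("wrist");show("wrist","lid");show("wrist","switch_tip");show("wrist","pocket_a")
s=bot.read_camera("side");show("side","switch_tip");show("side","lid")
bot.read_camera("scene");show("scene","switch_tip")
cv2.imwrite("pics/s3.png",s); print(bot.get_obs()['finger_gap'])
# targets: lever tip geometry
th=np.radians(-16.5);X=np.array([np.cos(th),np.sin(th)]);Y=np.array([-X[1],X[0]]);C=np.array([548.7,-41.3])
pv=C-137.5*Y
for l in(-33.6,33.6):print("tip",(pv+l*X).round(1))
to((*(pv-75*X),172),162); to((*(pv+40*X),172))
```

```text
wrist lid pinpoint 0.63 [547.  -42.2 118.3] [311. 235.]
wrist switch_tip pinpoint 0.83 [ 478.6 -168.1  185.4] [ 48. 225.]
wrist pocket_a pinpoint 0.96 [491.4 -20.8 141.4] [313. 150.]
side switch_tip pinpoint 0.54 [ 481.4 -165.   187. ] [356. 157.]
side lid pinpoint 0.93 [254.6 390.1   3.9] [462. 391.]
side lid pinpoint 0.77 [288.2 191.    2. ] [434. 315.]
side lid pinpoint 0.67 [550.6 -39.5 120.1] [323. 204.]
scene switch_tip pinpoint 0.67 [ 4.027e+02  4.674e+02 -4.000e-01] [451. 328.]
0.03633606050975765
tip [ 477.4 -163.6]
tip [ 541.9 -182.7]
tcp [543.4 -39.7 250.1] tool x deg 160.27 tilt [-0.001 -0.    -1.   ] shift shares [ 1.54  -3.529  1.955]
wz shares -0.25
tcp [543.4 -39.7 250.1] tool x deg 160.27 tilt [-0.001 -0.    -1.   ] shift shares [-1.331 -3.367  1.952]
```

Run:
```python
from h import *
for uv in((188,136),(258,112),(145,95)):print(uv,ray("scene",uv,0).round(),ray("scene",uv,60).round())
for uv in((350,150),(434,160)):print("side",uv,ray("side",uv,0).round())
print("disc",ray("side",(395,130),60).round(), ray("scene",(195,90),60).round())
```

```text
(188, 136) [ 494. -528.    0.] [ 518. -471.   60.]
(258, 112) [ 262. -456.    0.] [ 298. -403.   60.]
(145, 95) [ 488. -786.    0.] [ 512. -715.   60.]
side (350, 150) [ 511. -607.    0.]
side (434, 160) [ 230. -565.    0.]
disc [ 363. -657.   60.] [ 382. -622.   60.]
```

View pics/s3.png

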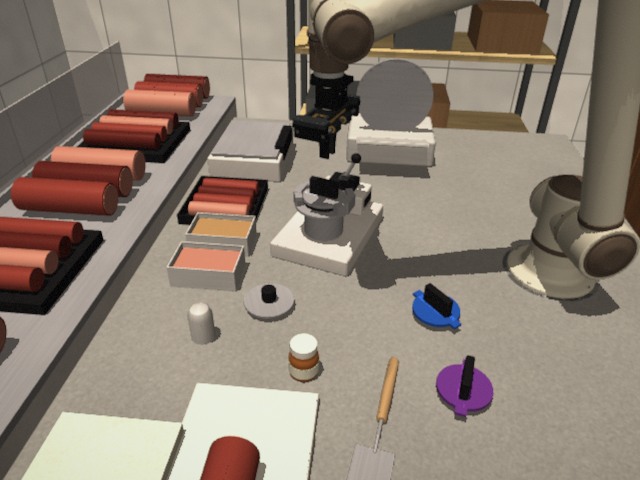

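The side view shows the lid seated with its bar along the claws (325,187), the lever still off (356,157), and everything else in place. The slicer is far away. Now to the lever.

Emit:
apply_moves(commands=[{"grip":0,"tx":0.4,"ty":-0.88,"tz":0,"wx":0,"wy":0,"wz":-0.25},{"grip":0,"tx":0.4,"ty":-0.88,"tz":0,"wx":0,"wy":0,"wz":0},{"grip":0,"tx":0.4,"ty":-0.88,"tz":0,"wx":0,"wy":0,"wz":0},{"grip":0,"tx":0.4,"ty":-0.88,"tz":0,"wx":0,"wy":0,"wz":0},{"grip":0,"tx":0,"ty":0,"tz":0,"wx":0,"wy":0,"wz":0}])

```text
clock: 15.95
position: [435.5, -155.0, 250.7]
tcp_rot: [-0.0, 0.158, 0.987, -0.0]
force: [1.2, 0.7, -0.3]
finger_gap: 0.003
grasp_force: 0.0
```

Run:
```python
from h import *
th=np.radians(-16.5);X=np.array([np.cos(th),np.sin(th)]);Y=np.array([-X[1],X[0]]);C=np.array([548.7,-41.3])
pv=C-137.5*Y
bot.read_camera("wrist");show("wrist","switch_tip")
to((*(pv-75*X),172),163.5); to((*(pv+12*X),172))
```

```text
tcp [ 438.1 -153.5  250.8] tool x deg 161.9 tilt [ 0.001 -0.    -1.   ] shift shares [0.024 0.036 1.971]
wz shares -0.23
tcp [ 438.1 -153.5  250.8] tool x deg 161.9 tilt [ 0.001 -0.    -1.   ] shift shares [-2.15   0.097  1.973]
```

Emit:
apply_moves(commands=[{"grip":0,"tx":0,"ty":0.04,"tz":0.7,"wx":0,"wy":0,"wz":-0.2},{"grip":0,"tx":0,"ty":0,"tz":0.7,"wx":0,"wy":0,"wz":0},{"grip":0,"tx":0,"ty":0,"tz":0.57,"wx":0,"wy":0,"wz":0},{"grip":0,"tx":0,"ty":0,"tz":0,"wx":0,"wy":0,"wz":0},{"grip":0,"tx":-0.3,"ty":0,"tz":0,"wx":0,"wy":0,"wz":0},{"grip":0,"tx":-0.3,"ty":0,"tz":0,"wx":0,"wy":0,"wz":0},{"grip":0,"tx":-0.3,"ty":0,"tz":0,"wx":0,"wy":0,"wz":0}])

```text
clock: 16.75
position: [475.1, -162.2, 173.1]
tcp_rot: [0.001, 0.144, 0.99, -0.0]
force: [-1.8, -0.1, 1.7]
finger_gap: 0.002
grasp_force: 0.9
```

Emit:
apply_moves(commands=[{"grip":0,"tx":-0.3,"ty":0,"tz":0,"wx":0,"wy":0,"wz":0},{"grip":0,"tx":-0.3,"ty":0,"tz":0,"wx":0,"wy":0,"wz":0},{"grip":0,"tx":-0.25,"ty":0,"tz":0,"wx":0,"wy":0,"wz":0},{"grip":0,"tx":-0.2,"ty":0,"tz":0,"wx":0,"wy":0,"wz":0},{"grip":0,"tx":0,"ty":0,"tz":0,"wx":0,"wy":0,"wz":0}])

```text
clock: 17.25
position: [514.7, -174.1, 171.3]
tcp_rot: [0.0, 0.145, 0.989, -0.0]
force: [0.1, 0.8, 0.1]
finger_gap: 0.004
grasp_force: 0.0
```

Run:
```python
from h import *
bot.read_camera("side");show("side","switch_tip");bot.read_camera("scene");show("scene","switch_tip")
to((513,-175,172));print(bot.get_obs()['force'])
```

```text
side switch_tip pinpoint 0.46 [ 534.7 -180.3  185.4] [335. 154.]
scene switch_tip pinpoint 0.57 [ 533.5 -183.7  187.3] [237. 163.]
tcp [ 513.6 -173.7  171.9] tool x deg 163.37 tilt [ 0.001  0.    -1.   ] shift shares [ 0.006 -0.035 -0.002]
[-0.36772949  0.20374112  0.13671882]
```

Emit:
apply_moves(commands=[{"grip":0,"tx":-0.08,"ty":0,"tz":0,"wx":0,"wy":0,"wz":0},{"grip":0,"tx":-0.08,"ty":0,"tz":0,"wx":0,"wy":0,"wz":0},{"grip":0,"tx":0,"ty":0,"tz":0,"wx":0,"wy":0,"wz":0}])

```text
clock: 17.75
position: [519.0, -175.5, 171.4]
tcp_rot: [-0.001, 0.145, 0.989, 0.0]
force: [-3.2, 1.1, 0.6]
finger_gap: 0.006
grasp_force: 1.2
```

Emit:
apply_moves(commands=[{"grip":0,"tx":-0.05,"ty":0,"tz":0,"wx":0,"wy":0,"wz":0},{"grip":0,"tx":-0.05,"ty":0,"tz":0,"wx":0,"wy":0,"wz":0},{"grip":0,"tx":0,"ty":0,"tz":0,"wx":0,"wy":0,"wz":0}])

```text
clock: 18.05
position: [519.3, -175.9, 171.3]
tcp_rot: [-0.005, 0.145, 0.989, 0.0]
force: [-9.7, 5.0, 6.6]
finger_gap: 0.005
grasp_force: 5.6
```

At the stop (10 N, no further travel). Back off, rise and check.

Emit:
apply_moves(commands=[{"grip":0,"tx":0.4,"ty":0,"tz":0,"wx":0,"wy":0,"wz":0},{"grip":0,"tx":0.6,"ty":0,"tz":0,"wx":0,"wy":0,"wz":0},{"grip":0,"tx":0,"ty":0,"tz":-0.8,"wx":0,"wy":0,"wz":0},{"grip":0,"tx":0,"ty":0,"tz":-0.9,"wx":0,"wy":0,"wz":0},{"grip":0,"tx":0,"ty":0,"tz":-0.9,"wx":0,"wy":0,"wz":0},{"grip":0,"tx":0,"ty":0,"tz":0,"wx":0,"wy":0,"wz":0},{"grip":0,"tx":0,"ty":0,"tz":0,"wx":0,"wy":0,"wz":0}])

```text
clock: 18.75
position: [486.1, -165.3, 276.8]
tcp_rot: [0.002, 0.145, 0.989, 0.0]
force: [0.6, -0.1, -1.4]
finger_gap: 0.005
grasp_force: 0.0
```

Run:
```python
from h import *
for n in("side","scene"):
    bot.read_camera(n)
    for q in("switch_tip","lid","tub_lid"):show(n,q)
print(bot.get_obs()['position'],bot.get_obs()['force'])
```

```text
side switch_tip pinpoint 0.42 [ 540.6 -180.8  187.8] [333. 153.]
side lid pinpoint 0.9 [255.9 388.2   1.6] [461. 391.]
side lid pinpoint 0.74 [547.5 -37.1 122.3] [324. 204.]
side lid pinpoint 0.58 [287.  190.4  -1.3] [435. 316.]
side tub_lid pinpoint 0.86 [ 6.402e+02  2.011e+02 -2.000e-01] [270. 306.]
scene switch_tip pinpoint 0.67 [ 540.5 -185.8  187.2] [234. 164.]
scene lid pinpoint 0.84 [550.  -40.1 122. ] [271. 214.]
scene lid pinpoint 0.75 [251.8 397.2   0.5] [466. 273.]
scene lid pinpoint 0.71 [288.2 191.6  -0.3] [399. 235.]
scene tub_lid pinpoint 0.93 [642.2 199.4  -4.8] [309. 319.]
scene tub_lid pinpoint 0.25 [547.  -41.5   1.8] [275. 238.]
[ 485.08434894 -165.35865762  275.0705038 ] [-0.7601875 -0.4887299  0.0135125]
```

Lid at z ≈122 (locked height), switch tip at the on position, other things unmoved.

```bash
python3 -c "
from plant import bot
print(bot.job_done())"
```

```text
the job is handed in; nothing more can be done
None
```

I locked the lid under both claws (it held against an upward pull), then swung the switch lever to its far stop. The lids I re-checked by camera hadn't moved, and I handed the job in at about 19 s.

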